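# Pack the play out of a tilting bin with plates and a wedge

## Task

The tilting bin has come loose and sags back from its front stop. Drop packing plates from the wooden rack upright into the gap between the bin's rear wall and the plywood backboard until the gap is narrow enough for the wedge to bite (one or two plates, depending on the gap), then push the wedge tip-down into what is left of the gap, between plates and bin, until you feel it go tight and the bin sits hard forward against its stop. Finish while still holding the wedge with the gripper, pressed in and upright, its tip at least a finger's width below the bin's rim; leave unused plates in the rack and the other things on the table undisturbed.

Things in the scene. Friction and masses are not known exactly. Their poses are not given: they have to be found in the camera images.
- shelf: Green plywood board, 250 x 210 x 18 mm, fixed, under bin and backboard. Origin at table level below the middle of the bin's rear face when hard forward. +x runs across the gap to the backboard, y along the gap (140 mm long, open at top and ends). The gap's floor slopes from 24 mm above the table at the bin to 20 mm at x = 0.03, so plates lean on the backboard.
- backboard: Upright plywood board, 18 mm thick, 160 mm wide, top edge 80 mm above the table, fixed, parallel to the bin's rear wall. Origin on its face towards the bin, at table level. Its x in the shelf's frame is the gap width when the bin is hard forward: 20 to 31 mm, differing from start to start.
- bin (a joint): Tilt of the steel bin, rad, about a hinge along the shelf's y, 20 mm in front of its rear wall, 22 mm above the table. 0 = hard forward on its rigid stop, rear wall vertical; negative = sagged back, to -0.045 (rim then 2.6 mm into the gap). Spring-balanced with slight friction: 1 to 3 N at the rim moves it; stays where left.
- bin_rim (a point): Middle of the top edge of the bin's rear wall, on its face towards the gap, 80 mm above the table. The bin measures 126 mm (shelf x from -0.126 to 0) by 140 mm, side walls to 67 mm, and holds three grey receiver shells below its rim.
- rack: Wooden rack fixed to the table, 150 (x) x 62 (y) x 36 mm high, origin at the centre of its underside. Four upright pockets, 26 mm deep (floor 10 mm above the table), in a row along its x at -51, -17, 17 (plates) and 51 mm (wedge).
- plate1: Aluminium packing plate, one of three alike: 7 mm thick (its x), 40 mm wide (y), 60 mm high (z), about 55 g; origin at the centre of its lower end. Stands in a rack pocket, top 70 mm above the table; grip it from above across the 40 mm. Fingers do not fit down into the gap: let it drop the last 20 mm or so.
- plate2: Aluminium packing plate, one of three alike: 7 mm thick (its x), 40 mm wide (y), 60 mm high (z), about 55 g; origin at the centre of its lower end. Stands in a rack pocket, top 70 mm above the table; grip it from above across the 40 mm. Fingers do not fit down into the gap: let it drop the last 20 mm or so.
- plate3: Aluminium packing plate, one of three alike: 7 mm thick (its x), 40 mm wide (y), 60 mm high (z), about 55 g; origin at the centre of its lower end. Stands in a rack pocket, top 70 mm above the table; grip it from above across the 40 mm. Fingers do not fit down into the gap: let it drop the last 20 mm or so.
- wedge: Pale wooden wedge, tip down in the rack, 100 mm high, 34 mm wide (y), about 50 g; origin at the tip's centre, z up. Thickness (x) grows evenly from 4 mm at the tip to 22 mm at 72 mm; above is a head 24 x 34 x 28 mm, gripped across the 34 mm (y). Bites in a remaining gap (gap minus 7 mm per plate) of 9 to 17 mm; in a wider one it reaches the floor loose.
- cup: Red plastic parts cup, 72 mm across, 75 mm high; leave alone.
- coupler: Brass coupler standing upright, 34 mm across, 42 mm high; leave alone.
- tuner: Dented silver tuner box, 90 x 60 x 26 mm; leave alone.
- footpad: Black rubber foot pad, 44 mm across, 14 mm high; leave alone.

How it is judged:
On the way:
1. a packing plate stands in the gap, let go ((((x of plate1 in the frame of shelf between 0 and 0.042 m and y of plate1 in the frame of shelf between -0.055 and 0.055 m and z of plate1 in the frame of shelf below 0.036 m and angle between plate1's own z axis and vertical below 0.35 rad) and contact force between plate1 and the fingers below 0.1 N) or ((x of plate2 in the frame of shelf between 0 and 0.042 m and y of plate2 in the frame of shelf between -0.055 and 0.055 m and z of plate2 in the frame of shelf below 0.036 m and angle between plate2's own z axis and vertical below 0.35 rad) and contact force between plate2 and the fingers below 0.1 N) or ((x of plate3 in the frame of shelf between 0 and 0.042 m and y of plate3 in the frame of shelf between -0.055 and 0.055 m and z of plate3 in the frame of shelf below 0.036 m and angle between plate3's own z axis and vertical below 0.35 rad) and contact force between plate3 and the fingers below 0.1 N))), for 0.2 s.
At the end, for the whole second after the job is handed in: Bin within 0.008 rad of its front stop; wedge upright within 0.2 rad, at rest, tip at least 10 mm below the rim, pressing bin and a plate with over 2 N each, still held by the fingers (over 3 N); at least one plate stands in the gap, every other in gap or rack (value of joint bin above -0.008 rad and x of wedge in the frame of shelf between 0 and 0.042 m and y of wedge in the frame of shelf between -0.055 and 0.055 m and z of wedge in the frame of shelf below 0.07 m and angle between wedge's own z axis and vertical below 0.2 rad and contact force between wedge and the fingers above 3 N and contact force between wedge and bin above 2 N and (contact force between wedge and plate1 above 2 N or contact force between wedge and plate2 above 2 N or contact force between wedge and plate3 above 2 N) and ((x of plate1 in the frame of shelf between 0 and 0.042 m and y of plate1 in the frame of shelf between -0.055 and 0.055 m and z of plate1 in the frame of shelf below 0.036 m and angle between plate1's own z axis and vertical below 0.35 rad) or (x of plate2 in the frame of shelf between 0 and 0.042 m and y of plate2 in the frame of shelf between -0.055 and 0.055 m and z of plate2 in the frame of shelf below 0.036 m and angle between plate2's own z axis and vertical below 0.35 rad) or (x of plate3 in the frame of shelf between 0 and 0.042 m and y of plate3 in the frame of shelf between -0.055 and 0.055 m and z of plate3 in the frame of shelf below 0.036 m and angle between plate3's own z axis and vertical below 0.35 rad)) and ((x of plate1 in the frame of shelf between 0 and 0.042 m and y of plate1 in the frame of shelf between -0.055 and 0.055 m and z of plate1 in the frame of shelf below 0.036 m and angle between plate1's own z axis and vertical below 0.35 rad) or (z of plate1 in the frame of rack below 0.02 m and horizontal distance between plate1 and rack below 0.07 m and angle between plate1's own z axis and vertical below 0.2 rad)) and ((x of plate2 in the frame of shelf between 0 and 0.042 m and y of plate2 in the frame of shelf between -0.055 and 0.055 m and z of plate2 in the frame of shelf below 0.036 m and angle between plate2's own z axis and vertical below 0.35 rad) or (z of plate2 in the frame of rack below 0.02 m and horizontal distance between plate2 and rack below 0.07 m and angle between plate2's own z axis and vertical below 0.2 rad)) and ((x of plate3 in the frame of shelf between 0 and 0.042 m and y of plate3 in the frame of shelf between -0.055 and 0.055 m and z of plate3 in the frame of shelf below 0.036 m and angle between plate3's own z axis and vertical below 0.35 rad) or (z of plate3 in the frame of rack below 0.02 m and horizontal distance between plate3 and rack below 0.07 m and angle between plate3's own z axis and vertical below 0.2 rad)) and linear speed of wedge below 0.02 m/s); the arm keeps its last pose, push and grip.
It fails at once if the cup is disturbed (moved more than 30 mm) (distance of cup from where it was at the start of the episode above 0.03 m).
It fails at once if the coupler is disturbed (moved more than 30 mm) (distance of coupler from where it was at the start of the episode above 0.03 m).
It fails at once if the tuner is disturbed (moved more than 30 mm) (distance of tuner from where it was at the start of the episode above 0.03 m).
It fails at once if the footpad is disturbed (moved more than 30 mm) (distance of footpad from where it was at the start of the episode above 0.03 m).
It also fails if it takes over 72 s, if anything falls off the work surface, if the arm or the gripper's body presses on something with over 40 N, if the wrist force passes 120 N, or if a joint passes its speed limit or range.

## Robot

A 7-joint arm with a two-finger parallel gripper is mounted at the origin on the work surface. World frame = base frame: x ahead of the robot, y to its left, z up, the work surface at z = 0. Lengths are in m, angles in rad, forces in N, time in s.
With the tool pointing down it reaches from about 0.375 to 0.925 m from the base axis. Payload 3.1 kg.
Tool frame: the origin (TCP) lies between the finger pads; the fingertips stand 8 mm ahead of it and the grasp point (between the pads) lies 11 mm behind it; z points along the fingers, y is the line along which they close (so a half turn about z gives the same grasp; the last joint's range is limited). The gripper opens to 85 mm and grips with 20 to 120 N. Pads are 22 mm wide; open, the fingers measure 114 mm over their backs; the gripper's body (76 mm by 85 mm) begins 54 mm behind the grasp point. The pads swing forward as they close: fully open they stand 13 mm farther back than shut.
Start: joints at [-1.223, 0.383, 0.044, 1.598, -0.018, 1.161, -0.05], TCP at [0.28, 0.586, 0.239] pointing down, gripper open.
Joint ranges: [-2.61, 2.61], [-0.41, 2.15], [-1.48, 1.57], [0, 2.5], [-1.57, 4.71], [0.05, 1.97], [-2.85, 2.85]. Speed limits (rad/s): [2.79, 2.79, 3.14, 3.14, 3.14, 3.14, 3.14].

## Interface

Orientations are given as a 3x3 rotation matrix whose columns are the frame's x, y, z axes.
In Python, from station import r gives the robot as it stands.
- The arm moves only by the shell command python3 nudge.py 'ROWS' [OPENING] [FORCE]. ROWS is a JSON object with one list for each field, all of the same length, 1 to 5, a row being the entries at one place: x, y, z (the shift in parts of the range, where 1.0 means 1 m), drx, dry, drz (a rotation vector in normalised numbers (1 is pi/2 rad)); each row is the pose to reach, as a shift and turn from the pose commanded when the command began, along the tool's axes at that moment; what a row does not reach only later rows make up. A row lasts 1/8 s, in which the tool goes at most 0.0625 m and 0.188 rad, less where a joint would pass 70% of its speed; a pose out of reach is approached as far as the arm can. OPENING is the finger opening in m, set as the command begins (- or left out keeps the last). The fingers move at their own pace and stop on an object; FORCE is the grip in N (left out, the last holds). Time passes only in rows, so rows that do not move let the fingers close. It prints the time, the measured TCP pose, the force, the opening and the grip force at its end. Input that does not fit is refused with a message, and nothing moves.
- r.read_state(): the state, without advancing time (a new reading comes with each control period).
- r.get_image(name): name is "side" or "top"; returns the picture (480x640x3 uint8, red, green, blue); there is no depth.
- r.camera_params(name): a dict with "fx", "fy", "cx", "cy" (pixels), "position" and "rotation" of the camera in the world. Camera axes: x right, y up, looking along -z (the intrinsics and any distortion apply to the point x, -y, -z); pixel columns grow to the right and rows downward; lengths in m; the calibration is good to about 2 mm. A picture is of the moment at which its call begins. camera_params takes no time and is no camera call.
- r.sign_off(): hands the job in; it is judged then, once.
The state is a dict: "clock": time; "q": joint angles; "dq": joint speeds; "effort": joint torques, N m; "tool_pos": TCP position; "eef_rot": TCP orientation; "force": force on the tool from outside, world axes, zero at the start; "wrist_torque": the same for the moment, N m; "finger_gap": finger opening in m; "grasp_force": force on a finger pad.
Only numpy, scipy, OpenCV 4.12 (cv2) and the standard library are available. Lean on these libraries where they do the work, as an engineer would, in place of code of your own. Each camera call takes 0.05 s, during which the arm holds its last target. There are 200 camera calls.

## Working session

There is one attempt and no reset: what is moved stays moved. The work goes in short steps, Python scripts to look and compute and a shell command to move; the robot and the scene stay as the last step left them, time stands still between calls to the robot, and variables do not carry over. Pictures are saved under pics/ and viewed, at most 12 in all, crops included, and the job is handed in when it is done.

```bash
ls; mkdir -p pics; python3 - <<'E'
from station import r
import cv2
for n in("side","top"):
    p=r.camera_params(n);print(n,p)
    cv2.imwrite(f"pics/{n}0.png",r.get_image(n)[:,:,::-1])
s=r.read_state();print(s)
E
```

```text
nudge.py
pics
station.py
side {'fx': 466.03334930803993, 'fy': 466.03334930803993, 'cx': 321.6516197920661, 'cy': 242.08762933863147, 'position': array([ 0.1522628 , -0.79339199,  0.62299697]), 'rotation': array([[ 0.86057903,  0.28248032, -0.42380255],
       [-0.5088308 ,  0.44049663, -0.73963095],
       [-0.02224759,  0.85215467,  0.52281685]])}
top {'fx': 568.7975088374933, 'fy': 568.7975088374933, 'cx': 320.00512622516175, 'cy': 239.75405441965327, 'position': array([ 0.36351602, -0.01095543,  1.41777268]), 'rotation': array([[ 0.00323352,  0.98635696, -0.16458883],
       [-0.99998127,  0.00404483,  0.00459441],
       [ 0.00519747,  0.16457089,  0.98635156]])}
{'clock': 0.1, 'q': array([-1.22281483,  0.38371742,  0.0438254 ,  1.59942415, -0.01790003,
        1.16118154, -0.04993419]), 'dq': array([ 0.00123565, -0.00303568, -0.0001684 , -0.00378646,  0.0012716 ,
        0.00203346, -0.00107279]), 'effort': array([ 3.04632347e-03, -4.34723318e+01,  1.02942802e+00, -2.50453699e+01,
        1.08139490e-02,  5.37907938e-03, -9.17043081e-06]), 'tool_pos': array([0.27989137, 0.58573176, 0.23803237]), 'eef_rot': array([[-9.02298172e-01,  4.31111582e-01, -9.01488965e-04],
       [ 4.31112509e-01,  9.02295600e-01, -2.15754068e-03],
       [-1.16731249e-04, -2.33538818e-03, -9.99997266e-01]]), 'force': array([ 0.7234077 , -0.32487087,  0.92334628]), 'wrist_torque': array([ 0.02977913, -0.02073759,  0.0004666 ]), 'grasp_force': 0.0, 'finger_gap': 0.08510932986637978}
```

View pics/side0.png

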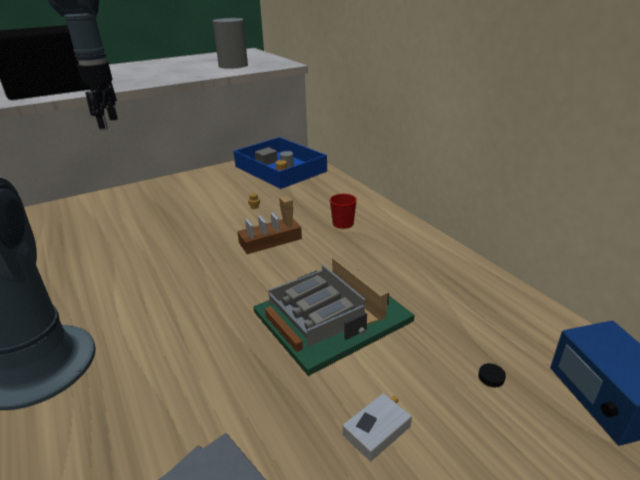

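View pics/top0.png

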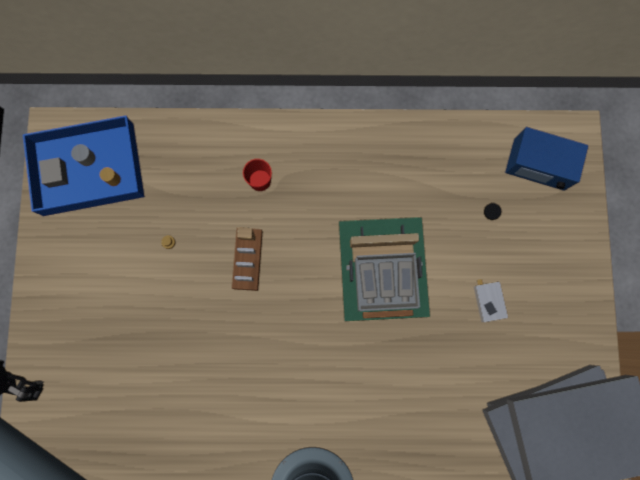

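The side view shows the rack at about (270,235), with three plates and the wedge on its right end. The bin is at (318,300) and the backboard at (360,288). In the top view the rack is at (247,260) and the bin and gap are at (385,250). I'll enlarge both.

```bash
python3 - <<'E'
import cv2,numpy as np
t=cv2.imread("pics/top0.png");s=cv2.imread("pics/side0.png")
a=cv2.resize(t[220:300,225:270],None,fx=7,fy=7,interpolation=cv2.INTER_CUBIC) #560x315
b=cv2.resize(t[225:275,340:430],None,fx=5,fy=5,interpolation=cv2.INTER_CUBIC) #250x450
c=np.zeros((560,770,3),np.uint8);c[:,:315]=a;c[:250,320:770]=b
d=cv2.resize(s[190:255,230:310],None,fx=4.5,fy=4.5,interpolation=cv2.INTER_CUBIC) 
c[260:260+d.shape[0],320:320+d.shape[1]]=d
cv2.imwrite("pics/c1.png",c)
cv2.imwrite("pics/c2.png",cv2.resize(s[255:355,290:420],None,fx=6,fy=6,interpolation=cv2.INTER_CUBIC))
E
```

```text
(no output)
```

View pics/c1.png

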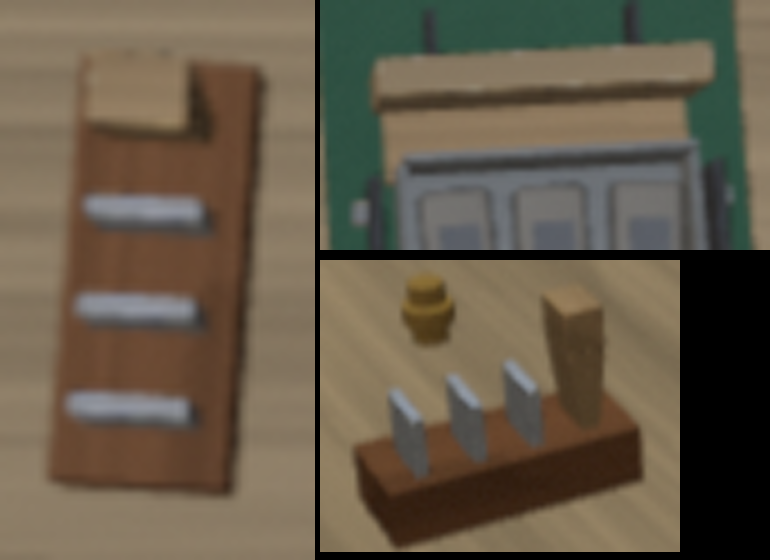

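View pics/c2.png

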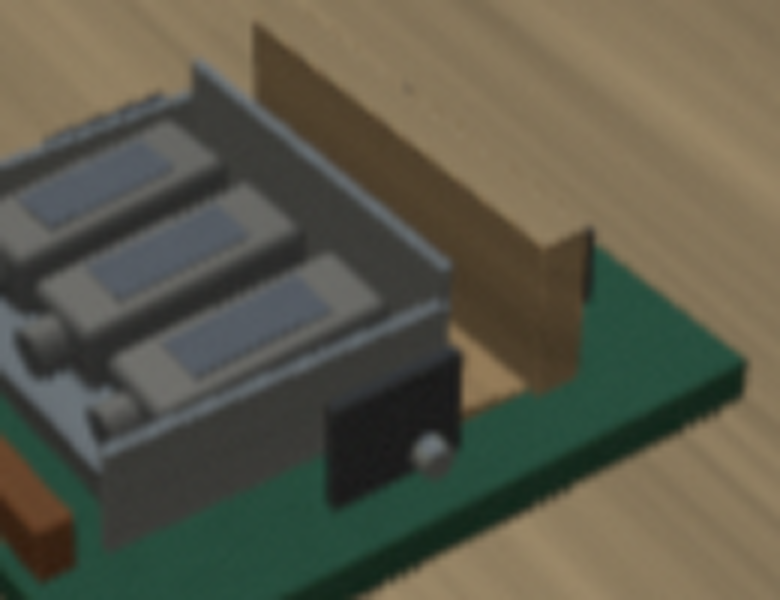

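c1 (top crop): rack corners (80,52), (262,65), (233,494) and (50,484), plates at y 207, 308 and 408, wedge head on top. c2 (side crop): backboard front-top corners (543,248) and (255,22), bin rim ends (452,262) and (203,60). Next I'll triangulate these.

```bash
cat >h.py <<'E'
import numpy as np
from station import r
def ray(n,u,v):
    p=r.camera_params(n);d=p["rotation"]@np.array([(u-p["cx"])/p["fx"],-(v-p["cy"])/p["fy"],-1.]);return np.array(p["position"]),d
def atz(n,u,v,z):
    o,d=ray(n,u,v);return o+d*(z-o[2])/d[2]
def tri(ta,sa):
    o1,d1=ray("top",*ta);o2,d2=ray("side",*sa)
    k=np.linalg.lstsq(np.c_[d1,-d2],o2-o1,rcond=None)[0]
    a=o1+k[0]*d1;b=o2+k[1]*d2;return (a+b)/2,np.linalg.norm(a-b)
def cr(X,Y,f,ox,oy,dx=0,dy=0): return ((X-dx+.5)/f-.5+ox,(Y-dy+.5)/f-.5+oy)
E
python3 - <<'E'
from h import *
np.set_printoptions(precision=4,suppress=True)
A=lambda X,Y:cr(X,Y,7,225,220); B=lambda X,Y:cr(X,Y,5,340,225,320)
D=lambda X,Y:cr(X,Y,4.5,230,190,320,260); C=lambda X,Y:cr(X,Y,6,290,255)
print("rack corners z.036");P=[atz("top",*A(*p),.036) for p in [(80,52),(262,65),(233,494),(50,484)]];print(np.array(P),np.mean(P,0))
for n,t,s in [("rack -y near",A(233,494),D(395,495)),("rack +x-y",A(262,65),D(640,440)),("rack -x+y",A(50,484),D(357,450)),
 ("bb near",B(713,80),C(543,248)),("bb far",B(377,97),C(255,22)),("rim near",B(697,142),C(452,265)),("rim far",B(401,155),C(203,60))]:
    print(n,*tri(t,s))
print("z.08");
for n,p in [("bbN",(713,80)),("bbF",(377,97)),("rimN",(697,142)),("rimF",(401,155))]: print(n,atz("top",*B(*p),.08))
for n,p in [("bbN",(543,248)),("bbF",(255,22)),("rimN",(452,265)),("rimF",(203,60))]: print("side",n,atz("side",*C(*p),.08))
print("plates z.07");
for p in [(83,200),(205,200),(75,300),(197,300),(65,400),(191,402)]: print(atz("top",*A(*p),.07))
print("wedge top .11");
for p in [(85,55),(188,62),(187,128),(85,122)]: print(atz("top",*A(*p),.11))
print("plate A top tri",tri(A(65,405),D(392,393)),tri(A(191,410),D(414,415)))
print("wedge tri",tri(A(187,128),D(578,305)),tri(A(85,122),D(545,292)))
E
```

```text
rack corners z.036
[[0.6252 0.1902 0.036 ]
 [0.6208 0.1259 0.036 ]
 [0.4696 0.133  0.036 ]
 [0.4728 0.1964 0.036 ]] [0.5471 0.1614 0.036 ]
rack -y near [0.471  0.1321 0.0393] 0.0034973676670412034
rack +x-y [0.6207 0.1271 0.0296] 0.002771561822955072
rack -x+y [0.4745 0.1961 0.0347] 0.003272079944347784
bb near [ 0.5853 -0.2512  0.0816] 0.00012884585382332028
bb far [ 0.5778 -0.0915  0.0789] 0.0017667931514138157
rim near [ 0.556  -0.2431  0.0817] 0.001027496080822224
rim far [ 0.5498 -0.1027  0.0794] 0.0017421323025715283
z.08
bbN [ 0.5857 -0.2515  0.08  ]
bbF [ 0.5768 -0.0911  0.08  ]
rimN [ 0.5557 -0.2431  0.08  ]
rimF [ 0.549  -0.1023  0.08  ]
side bbN [ 0.5865 -0.2496  0.08  ]
side bbF [ 0.5778 -0.0932  0.08  ]
side rimN [ 0.5578 -0.2415  0.08  ]
side rimF [ 0.5503 -0.1037  0.08  ]
plates z.07
[0.5672 0.1828 0.07  ]
[0.5674 0.1411 0.07  ]
[0.5328 0.1846 0.07  ]
[0.5329 0.1431 0.07  ]
[0.4986 0.1871 0.07  ]
[0.4981 0.1443 0.07  ]
wedge top .11
[0.6102 0.1778 0.11  ]
[0.6079 0.1433 0.11  ]
[0.5856 0.1431 0.11  ]
[0.5875 0.1771 0.11  ]
plate A top tri (array([0.4972, 0.1871, 0.0688]), np.float64(0.0004736233363530476)) (array([0.4939, 0.1438, 0.0765]), np.float64(0.0017220100359222005))
wedge tri (array([0.5883, 0.1409, 0.1166]), np.float64(0.00810664592298625)) (array([0.5885, 0.1767, 0.1104]), np.float64(0.002394051206480312))
```

Units first: turns go in shares of pi/2 rad. So -0.396 rad / 1.5708 = -0.2521.

```bash
cat >>h.py <<'E'
def go(x,y,z,yaw):
    "shift/turn in tool axes from measured pose to target (tool down, tool y along yaw+90deg, nearest)"
    from scipy.spatial.transform import Rotation as R
    s=r.read_state();E=np.array(s["eef_rot"])
    c,w=np.cos(yaw),np.sin(yaw);T=np.array([[-c,-w,0],[-w,c,0],[0,0,-1.]])
    print("clk",round(s["clock"],2),"shift",np.round(E.T@(np.array([x,y,z])-s["tool_pos"]),4),"rot",np.round(R.from_matrix(E.T@T).as_rotvec(),4),"gap",round(s["finger_gap"],4),"F",np.round(s["force"],1),"g",round(s["grasp_force"],1))
E
python3 nudge.py '{"x": [-0.047, -0.094, -0.141, -0.188, -0.235], "y": [-0.036, -0.072, -0.107, -0.143, -0.179], "z": [0, 0, 0, 0, 0], "drx": [0, 0, 0, 0, 0], "dry": [0, 0, 0, 0, 0], "drz": [-0.0828, -0.1655, -0.2521, -0.2521, -0.2521]}' .085 40
python3 -c "
from h import *
go(.4965,.165,.12,-.05)"
```

```text
clock: 0.72
tool_pos: [0.4156, 0.3215, 0.2389]
eef_rot: [[-0.999, 0.05, -0.0], [0.05, 0.999, -0.0], [0.0, -0.0, -1.0]]
force: [-0.0, -0.9, 0.9]
finger_gap: 0.0851
grasp_force: 0.0
clk 0.72 shift [-0.0887 -0.1522  0.1189] rot [-0.0004 -0.0004  0.0002] gap 0.0851 F [-0.  -0.9  0.9] g 0.0
```

```bash
python3 nudge.py '{"x": [-0.025, -0.05, -0.075, -0.0887, -0.0887], "y": [-0.044, -0.088, -0.13, -0.1522, -0.1522], "z": [0.03, 0.06, 0.09, 0.119, 0.119], "drx": [0, 0, 0, 0, 0], "dry": [0, 0, 0, 0, 0], "drz": [0, 0, 0, 0, 0]}' .065 40
python3 - <<'E'
from h import *
import cv2
go(.4965,.165,.053,-.05)
t=cv2.resize(r.get_image("top")[215:305,200:290],None,fx=6,fy=6,interpolation=cv2.INTER_CUBIC)
s=cv2.resize(r.get_image("side")[170:260,220:310],None,fx=6,fy=6,interpolation=cv2.INTER_CUBIC)
cv2.imwrite("pics/c3.png",cv2.resize(np.hstack([t,s]),(800,400))[:,:,::-1])
E
```

```text
clock: 1.35
tool_pos: [0.4946, 0.1631, 0.1175]
eef_rot: [[-0.998, 0.055, -0.006], [0.056, 0.998, -0.004], [0.005, -0.004, -1.0]]
force: [-0.8, -0.3, 0.1]
finger_gap: 0.0653
grasp_force: 0.0
clk 1.35 shift [-0.0022  0.0023  0.0645] rot [-0.0044 -0.0054 -0.0055] gap 0.0653 F [-0.8 -0.3  0.1] g 0.0
```

View pics/c3.png

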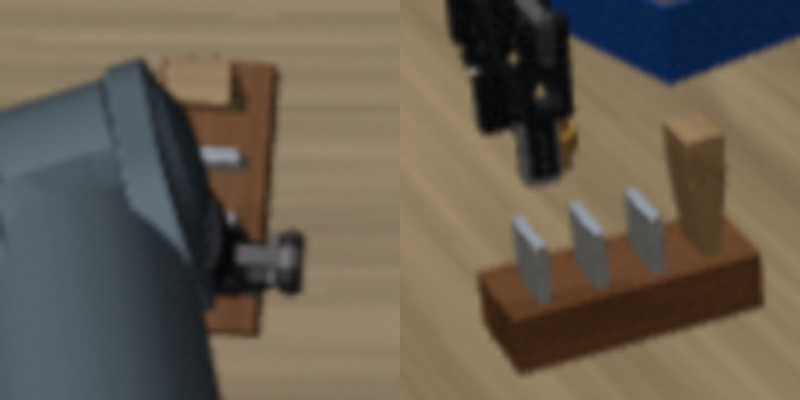

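The left half (top view) shows the gripper over the lowest plate, at about (255,255). The right half (side view) shows the finger above plate A, whose top is at (530,230). They line up, so I'll descend and grip.

```bash
python3 nudge.py '{"x": [0, 0, 0, 0, 0], "y": [0, 0, 0, 0, 0], "z": [0.03, 0.055, 0.067, 0.067, 0.067], "drx": [0, 0, 0, 0, 0], "dry": [0, 0, 0, 0, 0], "drz": [0, 0, 0, 0, 0]}'
python3 nudge.py '{"x": [0, 0, 0, 0], "y": [0, 0, 0, 0], "z": [0, 0, 0, 0], "drx": [0, 0, 0, 0], "dry": [0, 0, 0, 0], "drz": [0, 0, 0, 0]}' 0 40
python3 nudge.py '{"x": [0, 0, 0, 0], "y": [0, 0, 0, 0], "z": [-0.05, -0.1, -0.11, -0.11], "drx": [0, 0, 0, 0], "dry": [0, 0, 0, 0], "drz": [0, 0, 0, 0]}'
python3 -c "
from h import *
go(.573,-.172,.14,.051)"
```

```text
clock: 2.08
tool_pos: [0.4971, 0.1682, 0.0545]
eef_rot: [[-0.999, 0.049, 0.002], [0.049, 0.999, 0.001], [-0.002, 0.001, -1.0]]
force: [0.3, 0.6, -0.1]
finger_gap: 0.0652
grasp_force: 0.0
clock: 2.58
tool_pos: [0.4971, 0.1676, 0.0544]
eef_rot: [[-0.999, 0.05, 0.002], [0.05, 0.999, 0.001], [-0.002, 0.001, -1.0]]
force: [-0.7, 0.8, 6.2]
finger_gap: 0.0389
grasp_force: 40.2
clock: 3.08
tool_pos: [0.4962, 0.1673, 0.1635]
eef_rot: [[-0.999, 0.05, 0.001], [0.05, 0.999, 0.001], [-0.001, 0.001, -1.0]]
force: [-0.5, -1.3, -1.2]
finger_gap: 0.0387
grasp_force: 42.8
clk 3.08 shift [-0.0936 -0.335   0.0234] rot [ 0.0006  0.0007 -0.1008] gap 0.0387 F [-0.5 -1.3 -1.2] g 42.8
```

In the tool's units: -0.1 rad / 1.5708 = -0.0637.

```bash
python3 nudge.py '{"x": [-0.016, -0.032, -0.048, -0.064, -0.08], "y": [-0.058, -0.116, -0.174, -0.232, -0.29], "z": [0, 0, 0, 0, 0], "drx": [0, 0, 0, 0, 0], "dry": [0, 0, 0, 0, 0], "drz": [-0.0191, -0.0382, -0.0637, -0.0637, -0.0637]}'
python3 nudge.py '{"x": [-0.0136, -0.0136, -0.0136, -0.0136], "y": [-0.045, -0.045, -0.045, -0.045], "z": [0, 0, 0, 0], "drx": [0, 0, 0, 0], "dry": [0, 0, 0, 0], "drz": [0, 0, 0, 0]}'
python3 - <<'E'
from h import *
import cv2
go(.573,-.172,.1,.051)
t=cv2.resize(r.get_image("top")[210:290,340:440],None,fx=4,fy=4,interpolation=cv2.INTER_CUBIC)
s=cv2.resize(r.get_image("side")[235:355,280:420],None,fx=4,fy=4,interpolation=cv2.INTER_CUBIC)
c=np.zeros((480,560+240,3),np.uint8);c[:,240:]=s;c[:192,:240]=cv2.resize(t,(240,192));
cv2.imwrite("pics/c4.png",c[:,:,::-1])
E
```

```text
clock: 3.7
tool_pos: [0.5599, -0.1277, 0.1605]
eef_rot: [[-0.999, -0.051, -0.005], [-0.051, 0.999, 0.0], [0.005, 0.001, -1.0]]
force: [0.6, 0.7, -0.7]
finger_gap: 0.0386
grasp_force: 42.8
clock: 4.2
tool_pos: [0.5767, -0.1681, 0.1618]
eef_rot: [[-0.999, -0.053, -0.003], [-0.053, 0.999, 0.002], [0.003, 0.002, -1.0]]
force: [0.5, 0.4, -0.4]
finger_gap: 0.0387
grasp_force: 42.8
clk 4.2 shift [ 0.0037 -0.0038  0.0618] rot [ 0.0018 -0.0026  0.0023] gap 0.0387 F [ 0.5  0.4 -0.4] g 42.8
```

View pics/c4.png

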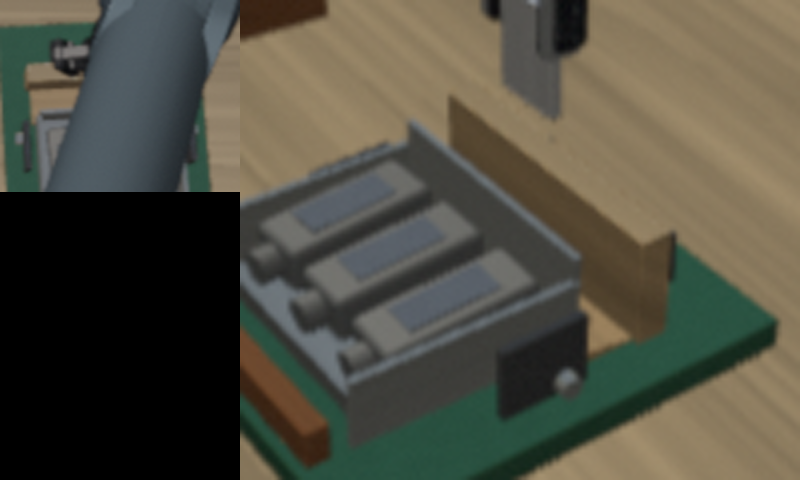

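The plate's bottom edge in the side view runs from (503,88) to (558,120), above the gap. I'll check its world position at z = 0.1175.

```bash
python3 - <<'E'
from h import *
for p in [(502,87),(556,119)]:
    u=cr(*p,4,280,235,240); print(atz("side",*u,.1175))
go(.573,-.172,.1,.051)
E
```

```text
[ 0.57360517 -0.1496479   0.1175    ]
[ 0.58017716 -0.18697971  0.1175    ]
clk 4.3 shift [ 0.0043 -0.0033  0.0627] rot [ 0.0011 -0.0011  0.0023] gap 0.0389 F [ 0.  -0.9 -1. ] g 42.8
```

```bash
python3 nudge.py '{"x": [0.0055, 0.0055, 0.0055, 0.0055, 0.0055], "y": [-0.0035, -0.0035, -0.0035, -0.0035, -0.0035], "z": [0, 0.025, 0.035, 0.035, 0.035], "drx": [0, 0, 0, 0, 0], "dry": [0, 0, 0, 0, 0], "drz": [0, 0, 0, 0, 0]}'
python3 - <<'E'
from h import *
import cv2
go(.573,-.172,.1,.051)
s=cv2.resize(r.get_image("side")[250:330,310:410],None,fx=6,fy=6,interpolation=cv2.INTER_CUBIC)
cv2.imwrite("pics/c5.png",s[:,:,::-1])
E
```

```text
clock: 4.92
tool_pos: [0.5727, -0.1746, 0.129]
eef_rot: [[-0.999, -0.05, 0.001], [-0.05, 0.999, -0.0], [-0.001, -0.0, -1.0]]
force: [0.6, 0.5, -0.4]
finger_gap: 0.039
grasp_force: 42.8
clk 4.92 shift [-0.0004  0.0026  0.029 ] rot [-0.0004  0.0012 -0.0007] gap 0.039 F [ 0.6  0.5 -0.4] g 42.8
```

View pics/c5.png

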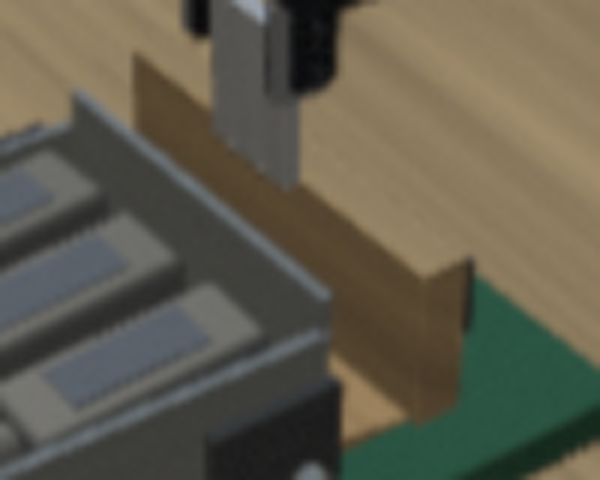

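```bash
python3 - <<'E'
from h import *
c=lambda X,Y:cr(X,Y,6,310,250)
for p in [(215,132),(277,187),(298,187)]: print(atz("side",*c(*p),.0845))
for p in [(135,55),(425,280),(75,92),(330,298)]: print("bb/rim",atz("side",*c(*p),.08))
E
```

```text
[ 0.57141302 -0.1543317   0.0845    ]
[ 0.57149869 -0.19090808  0.0845    ]
[ 0.57722737 -0.19453392  0.0845    ]
bb/rim [ 0.57679647 -0.09477657  0.08      ]
bb/rim [ 0.58645248 -0.25072946  0.08      ]
bb/rim [ 0.54732154 -0.10324373  0.08      ]
bb/rim [ 0.55639623 -0.24233941  0.08      ]
```

The plate is over the gap, about 5 mm in front of the backboard, so I'll lower and release it.

```bash
python3 nudge.py '{"x": [0, 0, 0, 0, 0], "y": [0.001, 0.001, 0.001, 0.001, 0.001], "z": [0.015, 0.03, 0.037, 0.037, 0.037], "drx": [0, 0, 0, 0, 0], "dry": [0, 0, 0, 0, 0], "drz": [0, 0, 0, 0, 0]}'
python3 nudge.py '{"x": [0, 0, 0, 0], "y": [0, 0, 0, 0], "z": [0, 0, 0, 0], "drx": [0, 0, 0, 0], "dry": [0, 0, 0, 0], "drz": [0, 0, 0, 0]}' .06
python3 nudge.py '{"x": [0, 0, 0, 0], "y": [0, 0, 0, 0], "z": [-0.04, -0.08, -0.09, -0.09], "drx": [0, 0, 0, 0], "dry": [0, 0, 0, 0], "drz": [0, 0, 0, 0]}'
python3 -c "
from h import *
go(.5305,.165,.18,-.05)"
```

```text
clock: 5.6
tool_pos: [0.5724, -0.1736, 0.0914]
eef_rot: [[-0.999, -0.05, 0.0], [-0.05, 0.999, -0.0], [-0.0, -0.0, -1.0]]
force: [-0.6, -0.1, -0.6]
finger_gap: 0.039
grasp_force: 42.8
clock: 6.1
tool_pos: [0.5722, -0.1734, 0.0914]
eef_rot: [[-0.999, -0.05, 0.0], [-0.05, 0.999, 0.0], [-0.0, 0.0, -1.0]]
force: [-0.0, 0.5, 0.9]
finger_gap: 0.0602
grasp_force: 0.0
clock: 6.6
tool_pos: [0.5724, -0.1734, 0.1818]
eef_rot: [[-0.999, -0.05, 0.001], [-0.05, 0.999, 0.0], [-0.001, -0.0, -1.0]]
force: [-1.3, 0.5, -0.4]
finger_gap: 0.0602
grasp_force: 0.0
clk 6.6 shift [0.0249 0.3401 0.0017] rot [0.     0.0014 0.1003] gap 0.0602 F [-1.3  0.5 -0.4] g 0.0
```

In the tool's units: 0.1 rad / 1.5708 = 0.0637.

```bash
python3 nudge.py '{"x": [0.004, 0.008, 0.012, 0.016, 0.02], "y": [0.058, 0.116, 0.174, 0.232, 0.29], "z": [0, 0, 0, 0, 0], "drx": [0, 0, 0, 0, 0], "dry": [0, 0, 0, 0, 0], "drz": [0.0191, 0.0382, 0.0637, 0.0637, 0.0637]}'
python3 nudge.py '{"x": [0, 0, 0, 0, 0], "y": [0.05, 0.05, 0.05, 0.05, 0.05], "z": [0, 0.03, 0.06, 0.06, 0.06], "drx": [0, 0, 0, 0, 0], "dry": [0, 0, 0, 0, 0], "drz": [0, 0, 0, 0, 0]}'
python3 - <<'E'
from h import *
import cv2
go(.5305,.165,.053,-.05)
s=r.get_image("side");t=r.get_image("top")
a=cv2.resize(s[255:335,310:410],None,fx=5,fy=5,interpolation=cv2.INTER_CUBIC)
b=cv2.resize(s[190:260,230:310],(300,262),interpolation=cv2.INTER_CUBIC)
d=cv2.resize(t[225:265,340:430],(300,133),interpolation=cv2.INTER_CUBIC)
c=np.zeros((400,800,3),np.uint8);c[:,:500]=a;c[:262,500:]=b;c[262:395,500:]=d
cv2.imwrite("pics/c6.png",c[:,:,::-1])
E
```

```text
clock: 7.22
tool_pos: [0.5356, 0.1168, 0.1792]
eef_rot: [[-0.999, 0.05, -0.003], [0.05, 0.999, -0.001], [0.003, -0.001, -1.0]]
force: [0.1, 0.2, 0.2]
finger_gap: 0.0599
grasp_force: 0.0
clock: 7.85
tool_pos: [0.5399, 0.1648, 0.121]
eef_rot: [[-0.999, 0.05, -0.001], [0.05, 0.999, -0.001], [0.001, -0.001, -1.0]]
force: [-0.1, -0.1, 0.4]
finger_gap: 0.0601
grasp_force: 0.0
clk 7.85 shift [ 0.0093 -0.0002  0.068 ] rot [-0.0005 -0.0008 -0.0003] gap 0.0601 F [-0.1 -0.1  0.4] g 0.0
```

View pics/c6.png

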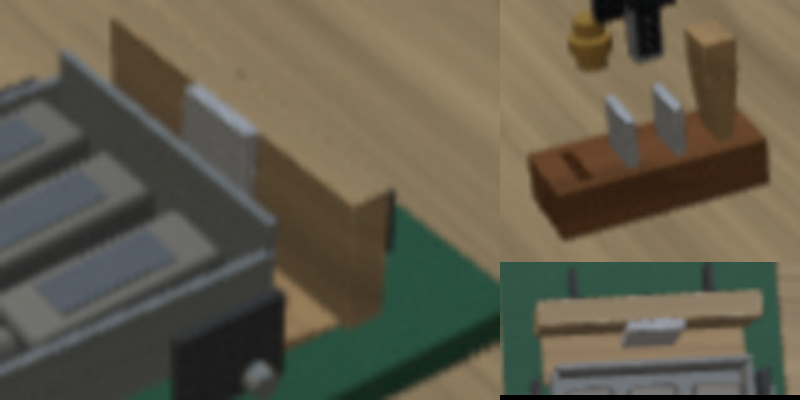

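Plate 1 stands in the gap against the backboard: in the side view its top runs from (190,88) to (255,130), and in the top inset it is at (653,332). Now for plate 2.

```bash
python3 nudge.py '{"x": [0.009, 0.009, 0.009, 0.009, 0.009], "y": [0, 0, 0, 0, 0], "z": [0, 0.03, 0.055, 0.067, 0.067], "drx": [0, 0, 0, 0, 0], "dry": [0, 0, 0, 0, 0], "drz": [0, 0, 0, 0, 0]}'
python3 nudge.py '{"x": [0, 0, 0, 0], "y": [0, 0, 0, 0], "z": [0, 0, 0, 0], "drx": [0, 0, 0, 0], "dry": [0, 0, 0, 0], "drz": [0, 0, 0, 0]}' 0 40
python3 nudge.py '{"x": [0, 0, 0, 0], "y": [0, 0, 0, 0], "z": [-0.05, -0.1, -0.11, -0.11], "drx": [0, 0, 0, 0], "dry": [0, 0, 0, 0], "drz": [0, 0, 0, 0]}'
python3 -c "
from h import *
go(.5645,-.173,.129,.051)"
```

```text
clock: 8.57
tool_pos: [0.5304, 0.1655, 0.054]
eef_rot: [[-0.999, 0.05, -0.001], [0.05, 0.999, -0.0], [0.001, -0.0, -1.0]]
force: [-0.1, 0.0, -0.8]
finger_gap: 0.0598
grasp_force: 0.0
clock: 9.07
tool_pos: [0.5322, 0.1659, 0.0556]
eef_rot: [[-0.999, 0.05, 0.002], [0.05, 0.999, 0.001], [-0.002, 0.001, -1.0]]
force: [0.0, -0.7, 6.5]
finger_gap: 0.0389
grasp_force: 40.6
clock: 9.57
tool_pos: [0.5311, 0.1657, 0.1645]
eef_rot: [[-0.999, 0.05, 0.001], [0.05, 0.999, 0.001], [-0.001, 0.001, -1.0]]
force: [0.3, -0.3, -0.7]
finger_gap: 0.0388
grasp_force: 42.4
clk 9.57 shift [-0.0502 -0.3367  0.0353] rot [ 0.0006  0.0007 -0.1006] gap 0.0388 F [ 0.3 -0.3 -0.7] g 42.4
```

In the tool's units: -0.1 rad / 1.5708 = -0.0637.

```bash
python3 nudge.py '{"x": [-0.009, -0.018, -0.027, -0.036, -0.045], "y": [-0.058, -0.116, -0.174, -0.232, -0.29], "z": [0, 0, 0, 0, 0], "drx": [0, 0, 0, 0, 0], "dry": [0, 0, 0, 0, 0], "drz": [-0.0191, -0.0382, -0.0637, -0.0637, -0.0637]}'
python3 nudge.py '{"x": [-0.0052, -0.0052, -0.0052, -0.0052, -0.0052], "y": [-0.047, -0.047, -0.047, -0.047, -0.047], "z": [0, 0.02, 0.035, 0.035, 0.035], "drx": [0, 0, 0, 0, 0], "dry": [0, 0, 0, 0, 0], "drz": [0, 0, 0, 0, 0]}'
python3 - <<'E'
from h import *
import cv2
go(.5645,-.173,.0915,.051)
s=cv2.resize(r.get_image("side")[250:330,310:410],None,fx=6,fy=6,interpolation=cv2.INTER_CUBIC)
cv2.imwrite("pics/c7.png",s[:,:,::-1])
E
```

```text
clock: 10.2
tool_pos: [0.5596, -0.1276, 0.1615]
eef_rot: [[-0.999, -0.051, -0.005], [-0.051, 0.999, 0.0], [0.005, 0.001, -1.0]]
force: [1.0, -0.4, -0.5]
finger_gap: 0.0391
grasp_force: 42.4
clock: 10.82
tool_pos: [0.5692, -0.1711, 0.1288]
eef_rot: [[-0.999, -0.053, -0.001], [-0.053, 0.999, 0.001], [0.001, 0.001, -1.0]]
force: [-0.7, 0.1, 0.4]
finger_gap: 0.0393
grasp_force: 42.4
clk 10.82 shift [ 0.0048 -0.0017  0.0373] rot [ 0.0008 -0.0008  0.002 ] gap 0.0393 F [-0.7  0.1  0.4] g 42.4
```

View pics/c7.png

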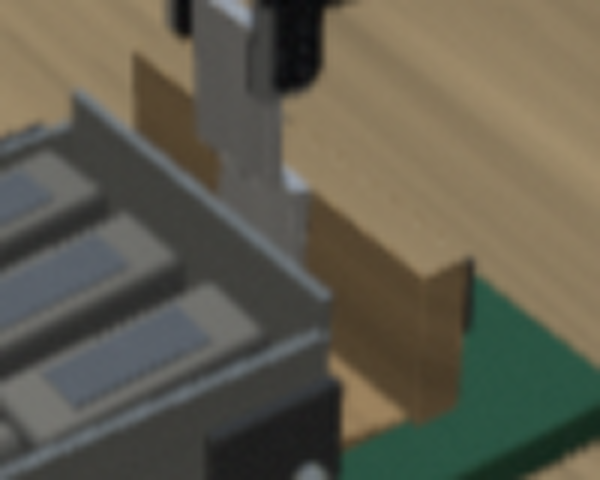

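Plate 2 is held just in front of plate 1: its bottom edge runs from (198,138) to (260,187), and plate 1's top is at (295,183). I'll shift 5 mm toward the bin and lower it.

```bash
python3 nudge.py '{"x": [0.004, 0.004, 0.004], "y": [-0.001, -0.001, -0.001], "z": [0, 0, 0], "drx": [0, 0, 0], "dry": [0, 0, 0], "drz": [0, 0, 0]}'; 
python3 - <<'E'
from h import *
go(.5645,-.173,.0915,.051)
c=lambda X,Y:cr(X,Y,6,310,250)
for p in [(198,138),(258,188),(282,190)]: print(atz("side",*c(*p),.083))
print(atz("side",*c(285,190),.081),atz("side",*c(308,193),.081))
E
```

```text
clock: 11.25
tool_pos: [0.5653, -0.1743, 0.1297]
eef_rot: [[-0.999, -0.05, 0.001], [-0.05, 0.999, -0.0], [-0.001, -0.0, -1.0]]
force: [-0.1, 1.1, -0.6]
finger_gap: 0.0385
grasp_force: 42.4
clk 11.25 shift [0.0008 0.0013 0.0382] rot [-0.0001  0.0007 -0.001 ] gap 0.0385 F [-0.1  1.1 -0.6] g 42.4
[ 0.56591312 -0.15242222  0.083     ]
[ 0.56716198 -0.18639231  0.083     ]
[ 0.57311311 -0.19144917  0.083     ]
[ 0.57549438 -0.18974028  0.081     ] [ 0.5808659  -0.19507666  0.081     ]
```

```bash
python3 nudge.py '{"x": [0, 0, 0, 0, 0], "y": [0.001, 0.001, 0.001, 0.001, 0.001], "z": [0.015, 0.03, 0.038, 0.038, 0.038], "drx": [0, 0, 0, 0, 0], "dry": [0, 0, 0, 0, 0], "drz": [0, 0, 0, 0, 0]}'
python3 nudge.py '{"x": [0, 0, 0, 0], "y": [0, 0, 0, 0], "z": [0, 0, 0, 0], "drx": [0, 0, 0, 0], "dry": [0, 0, 0, 0], "drz": [0, 0, 0, 0]}' .06
python3 nudge.py '{"x": [0, 0, 0, 0], "y": [0, 0, 0, 0], "z": [-0.04, -0.08, -0.12, -0.12], "drx": [0, 0, 0, 0], "dry": [0, 0, 0, 0], "drz": [0, 0, 0, 0]}'
python3 -c "
from h import *
go(.598,.162,.21,-.05)"
```

```text
clock: 11.88
tool_pos: [0.5654, -0.1734, 0.0914]
eef_rot: [[-0.999, -0.05, 0.0], [-0.05, 0.999, -0.0], [-0.0, -0.0, -1.0]]
force: [0.6, 0.0, -0.5]
finger_gap: 0.0388
grasp_force: 42.4
clock: 12.38
tool_pos: [0.5652, -0.1732, 0.0914]
eef_rot: [[-0.999, -0.05, 0.0], [-0.05, 0.999, -0.0], [-0.0, -0.0, -1.0]]
force: [0.1, -0.5, 0.9]
finger_gap: 0.0602
grasp_force: 0.0
clock: 12.88
tool_pos: [0.568, -0.1743, 0.2157]
eef_rot: [[-0.999, -0.05, 0.009], [-0.05, 0.999, -0.001], [-0.009, -0.002, -1.0]]
force: [0.3, -0.7, 0.0]
finger_gap: 0.06
grasp_force: 0.0
clk 12.88 shift [-0.0467  0.3344  0.0055] rot [-0.0014  0.0088  0.1   ] gap 0.06 F [ 0.3 -0.7  0. ] g 0.0
```

In the tool's units: 0.1 rad / 1.5708 = 0.0637.

```bash
python3 nudge.py '{"x": [-0.008, -0.016, -0.024, -0.034, -0.042], "y": [0.058, 0.116, 0.174, 0.232, 0.29], "z": [0, 0, 0, 0, 0], "drx": [0, 0, 0, 0, 0], "dry": [0, 0, 0, 0, 0], "drz": [0.0191, 0.0382, 0.0637, 0.0637, 0.0637]}'
python3 nudge.py '{"x": [-0.007, -0.007, -0.007, -0.007, -0.007], "y": [0.044, 0.044, 0.044, 0.044, 0.044], "z": [0, 0.03, 0.06, 0.06, 0.06], "drx": [0, 0, 0, 0, 0], "dry": [0, 0, 0, 0, 0], "drz": [0, 0, 0, 0, 0]}'
python3 - <<'E'
from h import *
import cv2
go(.598,.162,.087,-.05)
s=r.get_image("side");t=r.get_image("top")
a=cv2.resize(s[255:335,310:410],None,fx=5,fy=5,interpolation=cv2.INTER_CUBIC)
b=cv2.resize(s[180:250,230:310],(300,262),interpolation=cv2.INTER_CUBIC)
d=cv2.resize(t[225:265,340:430],(300,133),interpolation=cv2.INTER_CUBIC)
c=np.zeros((400,800,3),np.uint8);c[:,:500]=a;c[:262,500:]=b;c[262:395,500:]=d
cv2.imwrite("pics/c8.png",c[:,:,::-1])
E
```

```text
clock: 13.5
tool_pos: [0.5918, 0.1203, 0.2101]
eef_rot: [[-0.999, 0.05, -0.002], [0.05, 0.999, -0.0], [0.001, -0.001, -1.0]]
force: [0.0, -0.2, 0.5]
finger_gap: 0.06
grasp_force: 0.0
clock: 14.12
tool_pos: [0.6019, 0.1619, 0.1516]
eef_rot: [[-0.999, 0.05, 0.0], [0.05, 0.999, -0.0], [-0.0, -0.0, -1.0]]
force: [-0.3, -0.9, 1.4]
finger_gap: 0.0596
grasp_force: 0.0
clk 14.12 shift [ 0.004  -0.0001  0.0646] rot [-0.0001  0.0002 -0.0002] gap 0.0596 F [-0.3 -0.9  1.4] g 0.0
```

View pics/c8.png

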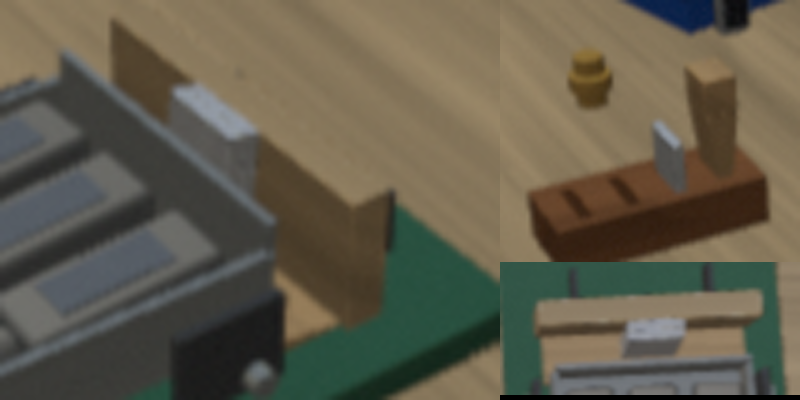

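Both plates now stand against the backboard: in the side view their tops span (175,92) to (255,135), and in the top inset they are at (655,330). Next I'll grip the wedge.

```bash
python3 nudge.py '{"x": [0.004, 0.004, 0.004, 0.004, 0.004], "y": [0, 0, 0, 0, 0], "z": [0, 0.03, 0.055, 0.064, 0.064], "drx": [0, 0, 0, 0, 0], "dry": [0, 0, 0, 0, 0], "drz": [0, 0, 0, 0, 0]}'
python3 nudge.py '{"x": [0, 0, 0, 0], "y": [0, 0, 0, 0], "z": [0, 0, 0, 0], "drx": [0, 0, 0, 0], "dry": [0, 0, 0, 0], "drz": [0, 0, 0, 0]}' 0 80
python3 nudge.py '{"x": [0, 0, 0, 0], "y": [0, 0, 0, 0], "z": [-0.05, -0.1, -0.12, -0.12], "drx": [0, 0, 0, 0], "dry": [0, 0, 0, 0], "drz": [0, 0, 0, 0]}'
python3 -c "
from h import *
go(.56,-.172,.17,.051)"
```

```text
clock: 14.85
tool_pos: [0.5975, 0.1624, 0.0873]
eef_rot: [[-0.999, 0.05, -0.0], [0.05, 0.999, -0.0], [0.0, -0.0, -1.0]]
force: [0.2, 0.1, 0.1]
finger_gap: 0.0603
grasp_force: 0.0
clock: 15.35
tool_pos: [0.5991, 0.1626, 0.0889]
eef_rot: [[-0.999, 0.05, 0.003], [0.05, 0.999, 0.001], [-0.003, 0.001, -1.0]]
force: [0.3, -0.4, 6.2]
finger_gap: 0.0331
grasp_force: 79.4
clock: 15.85
tool_pos: [0.5984, 0.1626, 0.2084]
eef_rot: [[-0.999, 0.05, 0.002], [0.05, 0.999, 0.001], [-0.002, 0.001, -1.0]]
force: [0.6, -1.1, -0.2]
finger_gap: 0.0328
grasp_force: 81.0
clk 15.85 shift [ 0.0218 -0.3362  0.0379] rot [ 0.0011  0.0024 -0.1006] gap 0.0328 F [ 0.6 -1.1 -0.2] g 81.0
```

In the tool's units: -0.1 rad / 1.5708 = -0.0637.

```bash
python3 nudge.py '{"x": [0.004, 0.008, 0.012, 0.016, 0.02], "y": [-0.058, -0.116, -0.174, -0.232, -0.29], "z": [0, 0, 0, 0, 0], "drx": [0, 0, 0, 0, 0], "dry": [0, 0, 0, 0, 0], "drz": [-0.0191, -0.0382, -0.0637, -0.0637, -0.0637]}'
python3 nudge.py '{"x": [0.002, 0.002, 0.002, 0.002, 0.002], "y": [-0.046, -0.046, -0.046, -0.046, -0.046], "z": [0, 0.02, 0.036, 0.036, 0.036], "drx": [0, 0, 0, 0, 0], "dry": [0, 0, 0, 0, 0], "drz": [0, 0, 0, 0, 0]}'
python3 nudge.py '{"x": [0, 0], "y": [0, 0], "z": [0, 0], "drx": [0, 0], "dry": [0, 0], "drz": [0, 0]}'
python3 - <<'E'
from h import *
import cv2
go(.56,-.172,.17,.051)
s=cv2.resize(r.get_image("side")[250:330,310:410],None,fx=6,fy=6,interpolation=cv2.INTER_CUBIC)
cv2.imwrite("pics/c9.png",s[:,:,::-1])
E
```

```text
clock: 16.48
tool_pos: [0.5608, -0.1274, 0.2041]
eef_rot: [[-0.999, -0.051, -0.005], [-0.051, 0.999, 0.0], [0.005, 0.001, -1.0]]
force: [0.8, -0.8, -0.1]
finger_gap: 0.0326
grasp_force: 81.1
clock: 17.1
tool_pos: [0.5637, -0.171, 0.1707]
eef_rot: [[-0.999, -0.052, -0.001], [-0.052, 0.999, 0.0], [0.001, 0.0, -1.0]]
force: [0.3, -0.6, -0.8]
finger_gap: 0.0329
grasp_force: 81.0
clock: 17.35
tool_pos: [0.5642, -0.1721, 0.172]
eef_rot: [[-0.999, -0.051, 0.001], [-0.051, 0.999, -0.0], [-0.001, -0.0, -1.0]]
force: [-0.1, -0.2, -0.1]
finger_gap: 0.0332
grasp_force: 81.0
clk 17.35 shift [0.0042 0.0003 0.002 ] rot [-0.0002  0.0015 -0.0001] gap 0.0332 F [-0.1 -0.2 -0.1] g 81.0
```

View pics/c9.png

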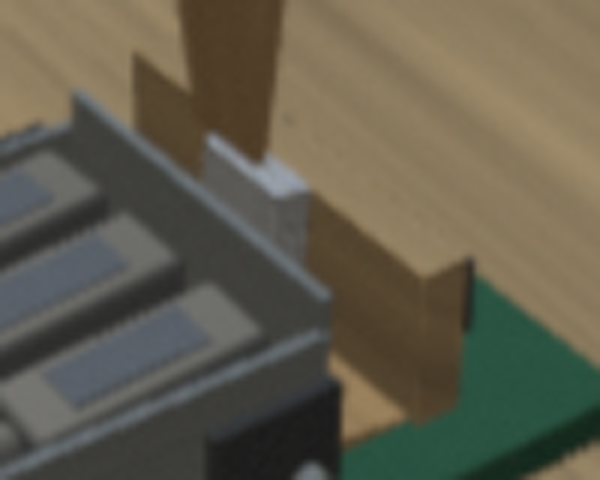

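The wedge tip looks to end at about (200,130) to (265,158), right at the plates' top edge (208,135) to (270,190). I'll compare with the projection.

```bash
python3 - <<'E'
from h import *
p=r.camera_params("side")
def proj(P):
    q=p["rotation"].T@(np.array(P)-p["position"]);u=p["cx"]+p["fx"]*q[0]/-q[2];v=p["cy"]-p["fy"]*q[1]/-q[2]
    return np.round([(u-310+.5)*6-.5,(v-250+.5)*6-.5])
for z in (.088,.092,.096):
  for x in (.562,.566,.572):
    print(z,x,proj((x,-.155,z)),proj((x+.0017,-.189,z)))
for x in(.567,.574,.5815):print("plate top",x,proj((x,-.153,.081)),proj((x+.002,-.193,.081)))
c=lambda X,Y:cr(X,Y,6,310,250)
print([atz("side",*c(*q),.081) for q in [(208,135),(275,193),(308,190)]])
E
```

```text
0.088 0.562 [192. 133.] [254. 183.]
0.088 0.566 [202. 129.] [264. 179.]
0.088 0.572 [218. 124.] [279. 173.]
0.092 0.562 [192. 123.] [254. 173.]
0.092 0.566 [202. 119.] [264. 169.]
0.092 0.572 [218. 114.] [280. 163.]
0.096 0.562 [192. 113.] [254. 163.]
0.096 0.566 [203. 110.] [264. 159.]
0.096 0.572 [218. 104.] [280. 153.]
plate top 0.567 [202. 143.] [274. 201.]
plate top 0.574 [219. 136.] [292. 195.]
plate top 0.5815 [238. 129.] [311. 187.]
[array([ 0.57121005, -0.15038196,  0.081     ]), array([ 0.57183308, -0.18936125,  0.081     ]), array([ 0.58179851, -0.19372975,  0.081     ])]
```

The projection agrees: the tip is at x ≈ 0.564, z ≈ 0.093, clear of the plates. I'll shift 4 mm toward the bin and go down gradually.

```bash
python3 nudge.py '{"x": [0.004, 0.004, 0.004, 0.004, 0.004], "y": [0, 0, 0, 0, 0], "z": [0, 0, 0.01, 0.02, 0.02], "drx": [0, 0, 0, 0, 0], "dry": [0, 0, 0, 0, 0], "drz": [0, 0, 0, 0, 0]}'
python3 nudge.py '{"x": [0, 0, 0, 0], "y": [0, 0, 0, 0], "z": [0.01, 0.02, 0.025, 0.025], "drx": [0, 0, 0, 0], "dry": [0, 0, 0, 0], "drz": [0, 0, 0, 0]}' | egrep 'pos|force'
python3 nudge.py '{"x": [0, 0, 0], "y": [0, 0, 0], "z": [0.005, 0.005, 0.005], "drx": [0, 0, 0], "dry": [0, 0, 0], "drz": [0, 0, 0]}' | egrep 'pos|force|rot'
```

```text
clock: 18.02
tool_pos: [0.5583, -0.1721, 0.1495]
eef_rot: [[-0.999, -0.05, -0.003], [-0.05, 0.999, 0.001], [0.003, 0.001, -1.0]]
force: [1.1, 0.8, -1.3]
finger_gap: 0.0328
grasp_force: 81.0
tool_pos: [0.5596, -0.1724, 0.1258]
force: [1.0, -0.6, 0.2]
grasp_force: 81.0
tool_pos: [0.5601, -0.1725, 0.1214]
eef_rot: [[-0.999, -0.05, 0.001], [-0.05, 0.999, -0.0], [-0.001, -0.0, -1.0]]
force: [1.4, 0.0, -1.1]
grasp_force: 81.1
```

```bash
python3 nudge.py '{"x": [0, 0, 0], "y": [0, 0, 0], "z": [0.004, 0.004, 0.004], "drx": [0, 0, 0], "dry": [0, 0, 0], "drz": [0, 0, 0]}' | egrep 'pos|force|rot'
python3 nudge.py '{"x": [0, 0, 0], "y": [0, 0, 0], "z": [0.003, 0.003, 0.003], "drx": [0, 0, 0], "dry": [0, 0, 0], "drz": [0, 0, 0]}' | egrep 'pos|force|rot'
python3 nudge.py '{"x": [0, 0, 0], "y": [0, 0, 0], "z": [0.002, 0.002, 0.002], "drx": [0, 0, 0], "dry": [0, 0, 0], "drz": [0, 0, 0]}' | egrep 'pos|force|rot'
```

```text
tool_pos: [0.5603, -0.1726, 0.1175]
eef_rot: [[-0.999, -0.05, 0.001], [-0.05, 0.999, -0.0], [-0.001, -0.0, -1.0]]
force: [2.1, 0.1, -1.1]
grasp_force: 81.2
tool_pos: [0.5603, -0.1725, 0.1147]
eef_rot: [[-0.999, -0.05, 0.001], [-0.05, 0.999, -0.0], [-0.001, -0.0, -1.0]]
force: [2.6, -0.6, 2.5]
grasp_force: 81.5
tool_pos: [0.56, -0.1726, 0.1124]
eef_rot: [[-0.999, -0.05, 0.001], [-0.05, 0.999, -0.0], [-0.001, -0.0, -1.0]]
force: [3.1, 0.5, 2.7]
grasp_force: 81.5
```

```bash
for i in 1 ; do python3 nudge.py '{"x": [0, 0, 0], "y": [0, 0, 0], "z": [0.002, 0.002, 0.002], "drx": [0, 0, 0], "dry": [0, 0, 0], "drz": [0, 0, 0]}' | egrep 'pos|force'; done
python3 nudge.py '{"x": [0, 0, 0], "y": [0, 0, 0], "z": [0.001, 0.001, 0.001], "drx": [0, 0, 0], "dry": [0, 0, 0], "drz": [0, 0, 0]}' | egrep 'pos|force'
python3 nudge.py '{"x": [0, 0, 0], "y": [0, 0, 0], "z": [0.001, 0.001, 0.001], "drx": [0, 0, 0], "dry": [0, 0, 0], "drz": [0, 0, 0]}' | egrep 'pos|force'
```

```text
tool_pos: [0.5599, -0.1725, 0.1103]
force: [3.0, -0.3, 3.7]
grasp_force: 81.6
tool_pos: [0.5599, -0.1725, 0.1099]
force: [2.1, 0.8, 5.9]
grasp_force: 82.0
tool_pos: [0.56, -0.1726, 0.1096]
force: [0.8, 0.7, 10.2]
grasp_force: 82.5
```

It's going tight with the tip at about 0.031. I'll press a bit harder.

```bash
python3 nudge.py '{"x": [0, 0, 0], "y": [0, 0, 0], "z": [0.002, 0.002, 0.002], "drx": [0, 0, 0], "dry": [0, 0, 0], "drz": [0, 0, 0]}' - 110 | egrep 'pos|force'
python3 nudge.py '{"x": [0, 0, 0, 0], "y": [0, 0, 0, 0], "z": [0.002, 0.002, 0.002, 0.002], "drx": [0, 0, 0, 0], "dry": [0, 0, 0, 0], "drz": [0, 0, 0, 0]}' | egrep 'pos|force|rot'
python3 - <<'E'
from h import *
import cv2
s=r.get_image("side");t=r.get_image("top")
a=cv2.resize(s[235:335,300:410],(500,455),interpolation=cv2.INTER_CUBIC)
b=cv2.resize(s[180:250,230:310],(300,262),interpolation=cv2.INTER_CUBIC)
d=cv2.resize(t[225:265,340:430],(300,133),interpolation=cv2.INTER_CUBIC)
c=np.zeros((455,800,3),np.uint8);c[:,:500]=a;c[:262,500:]=b;c[262:395,500:]=d
cv2.imwrite("pics/c10.png",c[:,:,::-1])
E
```

```text
tool_pos: [0.5601, -0.1727, 0.1088]
force: [-1.1, 2.0, 15.9]
grasp_force: 111.7
tool_pos: [0.5601, -0.1728, 0.1083]
eef_rot: [[-0.999, -0.05, 0.0], [-0.05, 0.999, 0.002], [-0.0, 0.002, -1.0]]
force: [-3.5, 3.4, 23.5]
grasp_force: 112.7
```

View pics/c10.png

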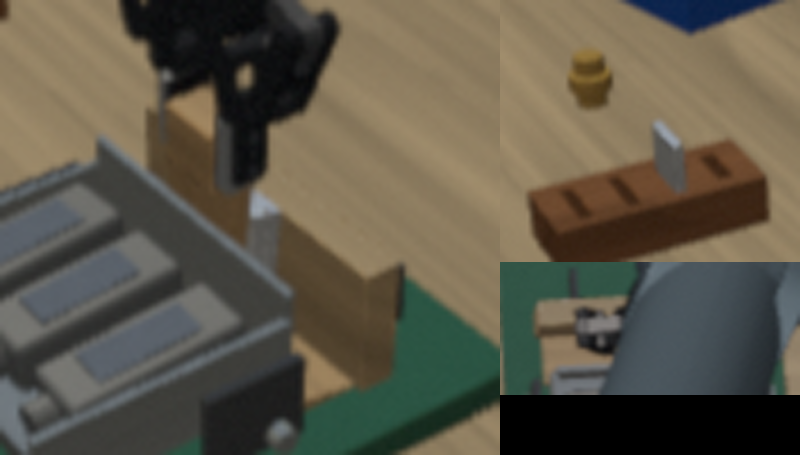

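The wedge is upright between the plates and the bin. The rim's near end moved from pixel (365.3,299) to (363.8,299.5), about 2.6 mm forward, so the bin is on its stop. Plate 3 is still in the rack. I'll press a little more, let it settle and hand in.

```bash
python3 nudge.py '{"x": [0, 0, 0, 0, 0], "y": [0, 0, 0, 0, 0], "z": [0.002, 0.002, 0.002, 0.002, 0.002], "drx": [0, 0, 0, 0, 0], "dry": [0, 0, 0, 0, 0], "drz": [0, 0, 0, 0, 0]}' | egrep 'pos|force|rot'
python3 nudge.py '{"x": [0, 0, 0, 0], "y": [0, 0, 0, 0], "z": [0, 0, 0, 0], "drx": [0, 0, 0, 0], "dry": [0, 0, 0, 0], "drz": [0, 0, 0, 0]}' | egrep 'clock|pos|force'
python3 -c "
from station import r
print(r.sign_off())"
```

```text
tool_pos: [0.5602, -0.1729, 0.1078]
eef_rot: [[-0.999, -0.05, 0.0], [-0.05, 0.999, 0.003], [-0.0, 0.003, -1.0]]
force: [-6.6, 4.2, 31.3]
grasp_force: 113.6
clock: 23.25
tool_pos: [0.5602, -0.1729, 0.1078]
force: [-6.5, 3.7, 31.0]
grasp_force: 113.6
the job is handed in; nothing more can be done
None
```

Job handed in at 23 s: two plates stand in the gap, and the wedge is gripped and pressed in at about 31 N with its tip roughly 50 mm below the rim. The rim moved forward about 2.6 mm, its full sag; the third plate is still in the rack, and hand-in returned no verdict.

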